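Grease the spindle through its tilted nipple

TASK

The spindle on the drive stand is due for grease: first lift the feed can off the stand, set it down upright, without dropping it, on the clear table top to the left or right of the stand, and let go of it. Then take the push-type grease gun out of its bracket, press its coupler squarely onto the tilted grease nipple until it snaps on, and push on until the nozzle has slid into the gun as far as it goes. Finish while holding it there, the gun still in the gripper and kept pushed in against its spring, and leave everything else on the table as it stands.

Things in the scene. Friction and masses are not known exactly. Their poses are not given: they have to be found in the camera images.
- drive_stand: Fixed stand, origin under its centre: dark steel plate 270 (x) x 260 (y) mm, top 38 mm above the table. Its +x half carries a green spindle unit: housing 76 mm in diameter, axis along y at x 60, z 93 mm; shaft y -155 to 145 mm, 94 mm pulley at y 106 to 129 mm. Its -x half (towards the robot) is the empty motor seat, where the feed can stands.
- nipple (a point): Centre of the brass nipple's ball head (10 mm), 31 mm from the stand's origin along its +x, 143 mm above the table. z points out along the nipple, leaning 30 degrees from vertical towards the stand's -x. Under the head: 6 mm neck, 14 mm hexagon 3 mm high, then a green boss (29 mm diameter), its flat face 14 mm below the head's centre.
- feed_can: Lidded stainless can, loose, 0.4 to 0.8 kg, 104 mm diameter, 178 mm high, 254 mm with its stiff bow handle (113 mm wide, in its y-z plane). Origin under its centre, z up. It stands on the stand's plate just in front of the nipple, in the gun's way. Clear table top for it: nothing stands within 75 mm of world (0.42, 0.29) and (0.42, -0.29).
- can_handle (a point): Middle of the can handle's black grip: a bar 18 mm in diameter and 60 mm long along the can's y axis, 245 mm above the can's underside; 67 mm free between it and the lid.
- gun_bracket: Fixed aluminium bracket 95 x 95 x 80 mm on the table, left or right of the drive stand, origin under its centre. The grease gun hangs upright, nozzle down, in a 34 mm hole in the middle of its top plate (80 mm above the table), resting on the barrel's shoulder. Lift the gun 65 mm straight up to clear it.
- gun: Push-type grease gun, loose, 0.5 kg, round about its z. Origin at the coupler's mouth (nozzle out), z towards the rear cap. From the mouth: coupler and nozzle to 62 mm, steel barrel (42 mm diameter) to 142, black ribbed grip (30) to 186, end cap (38) to 196. To push, hold the ribbed grip with fingers along the gun, tips just above the barrel's shoulder.
- gun_grip (a point): Middle of the gun's ribbed grip, 164 mm from the coupler's mouth on the gun's axis, 182 mm above the table while the gun hangs in the bracket; axes as the gun.
- coupler_mouth (a point): Centre of the coupler's mouth at the nozzle's end; z along the gun towards the rear cap. Coupler 26 mm in diameter; its bell mouth narrows from 19 mm to a 12 mm bore within 6 mm, the bore ends 16 mm deep. Four sprung balls 7 mm deep give way at about 6 N of push and snap in behind the nipple's head.
- coupler_seat (a point): Point on the coupler's axis, 11 mm inside its mouth (axes as the mouth): where the centre of the nipple's head lies once the coupler has snapped on. Within 3 mm counts as snapped on.
- nozzle (a joint): How far the nozzle with the coupler has slid into the gun, in m: 0 out, 0.014 at the stop. Its spring is preloaded: about 8 N to start it (after the snap), 15 N at the stop. Beyond the stop it is rigid.
- bottle_a: Amber glass bottle 66 mm diameter, 135 mm high, loose, on the other side of the drive stand from the gun bracket. Not to be disturbed. Origin under its centre.
- bottle_b: Amber glass bottle 60 mm diameter, 120 mm high, loose, at the back. Not to be disturbed. Origin under its centre.
- beaker: Glass beaker 72 mm diameter, 95 mm high, loose, at the back. Not to be disturbed. Origin under its centre.
- jar: White jar 70 mm diameter, 75 mm high, loose, to the left. Not to be disturbed. Origin under its centre.
- bolt_tin: Round aluminium tin of bolts 46 mm diameter, 26 mm high, loose on the stand's plate at its front left corner. Not to be disturbed. Origin under its centre.
- spanner: Steel spanner 190 mm long lying flat on the table behind the drive stand, to the left. Not to be disturbed. Lies along its x axis.
Not all that is in view belongs to the job. Of the things that look like the gun, the larger one is meant.

How it is judged (in metres and radians):
On the way, in this order (a step that is already met when the one before it is completed fails the run):
1. the feed can stands upright on the table top beside the stand, let go (height (world z) of feed_can below 0.006 m and angle between feed_can's own z axis and vertical below 0.1 rad and linear speed of feed_can below 0.03 m/s and horizontal distance between feed_can and drive_stand below 0.45 m and contact force between the fingers and feed_can below 0.3 N), for 0.2 s.
2. the coupler has snapped squarely onto the nipple (distance between coupler_seat and nipple below 0.003 m and angle between the z axis of coupler_seat and the z axis of nipple, either way round below 0.16 rad), for 0.05 s.
At the end, for the whole second after the job is handed in: Can upright on the table (underside within 6 mm, tilt under 0.1 rad), at rest, within 0.45 m of the stand's centre; coupler seat within 3 mm of the nipple head, axes within 0.16 rad; nozzle in by over 11 mm of 14; gun in the fingers (over 2 N) and pressing on the stand with over 6 N (all of step 2 and value of joint nozzle above 0.011 m and contact force between the fingers and gun above 2 N and contact force between gun and drive_stand above 6 N and height (world z) of feed_can below 0.006 m and angle between feed_can's own z axis and vertical below 0.1 rad and linear speed of feed_can below 0.03 m/s and horizontal distance between feed_can and drive_stand below 0.45 m); the arm keeps its last pose, push and grip.
It fails at once if a bystander on the table is shifted by over 30 mm or tipped over (distance of any of bottle_a, bottle_b, beaker, jar, bolt_tin, spanner from where it was at the start of the episode above 0.03 m or angle between any of bottle_a, bottle_b, beaker, jar, bolt_tin's own z axis and vertical above 0.5 rad).
It fails at once if the feed can is dropped: it falls freely, touched by nothing (contact force between anything else and feed_can below 0.05 N and linear speed of feed_can above 0.5 m/s).
It also fails if it takes over 53 s, if anything falls off the work surface, if the arm or the gripper's body presses on something with over 40 N, if the wrist force passes 120 N, or if a joint passes its speed limit or range.

ROBOT

A 6-joint arm with a two-finger parallel gripper is mounted at the origin on the work surface. World frame = base frame: x ahead of the robot, y to its left, z up, the work surface at z = 0. Lengths are in mm, angles in rad, forces in N, time in s.
With the tool pointing down it reaches from about 350 to 875 mm from the base axis. Payload 4.2 kg.
Tool frame: the origin (TCP) lies at the very end of the fingers, on their centre line; the grasp point (between the pads) lies 19 mm behind it; z points along the fingers, y is the line along which they close (so a half turn about z gives the same grasp; the last joint's range is limited). The gripper opens to 85 mm and grips with 20 to 120 N. Pads are 22 mm wide; open, the fingers measure 114 mm over their backs; the gripper's body (76 mm by 85 mm) begins 54 mm behind the grasp point. The pads swing forward as they close: fully open they stand 13 mm farther back than shut.
Start: joints at [-0.906, 0.385, 0.008, 0, -1.194, -0.259], TCP at [246.734, -574.214, 231.312] pointing down, gripper open.
Joint ranges: [-3.14, 3.14], [-1.21, 2.06], [-1.07, 1.41], [-3.16, 2.05], [-2.99, -0.16], [-3.1, 3.1]. Speed limits (rad/s): [2.79, 2.79, 3.14, 3.14, 3.14, 3.14].

INTERFACE

Orientations are given as a unit quaternion [x, y, z, w].
In Python, from bench import arm, optics gives the robot as it stands. The module is installed in compiled form; this text tells all that it offers.
- The arm moves only by the tool step_arm, never from a script. Its argument "motion" is a list of rows, each an object with "dr": the turn, a rotation vector about the tool's x, y, z in units of 8 degrees (1.0 is 8 degrees), a list of three; "slide": the shift along the tool's x, y, z in mm, a list of three; "jaw": the finger opening in mm, from 0 to 85.4. A call has exactly 8 rows; each row is the pose to reach, as a shift and turn from the pose commanded when the call began, along the tool's axes at that moment; what a row does not reach only later rows make up. A row lasts 1/8 s, in which the tool goes at most 62.5 mm and 10.7 degrees, less where a joint would pass 70% of its speed; a pose out of reach is approached as far as the arm can. A call with a gripper value outside its range is refused whole. The fingers move at their own pace and stop on an object; the grip force is fixed at half the most. Time passes only in rows, so rows that repeat a pose let the fingers close, or fill a call up. It gives the time, the measured TCP pose, the force, the opening and the grip force at its end, in the units of the state.
- arm.read_state(): the state, without advancing time (a new reading comes with each control period).
- optics.get_image(name): name is "scene" or "top"; returns the picture (384x512x3 uint8, blue, green, red); there is no depth.
- optics.camera_info(name): a dict with "camera_matrix" (3x3 intrinsics, pixels), "k1" (the pictures are not rectified: a ray, as slopes to the right and down, at radius r is drawn at 1 + k1 r^2 times it, then the intrinsics apply), "view" (4x4, takes a point from world to camera coordinates). Camera axes: x right, y up, looking along -z (the intrinsics and any distortion apply to the point x, -y, -z); pixel columns grow to the right and rows downward; lengths in mm; the calibration is good to about 2 mm. A picture is of the moment at which its call begins. camera_info takes no time and is no camera call.
- arm.job_done(): hands the job in; it is judged then, once.
The state is a dict: "clock": time; "joints": joint angles; "joint_vel": joint speeds; "joint_efforts": joint torques, N m; "position": TCP position; "ee_rot": TCP orientation; "contact_force": force on the tool from outside, world axes, zero at the start; "wrist_torque": the same for the moment, N m; "gripper_width": finger opening in mm; "grasp_force": force on a finger pad.
Only numpy, scipy, OpenCV 4.12 (cv2) and the standard library are available. Lean on these libraries where they do the work, as an engineer would, in place of code of your own. Each camera call takes 0.05 s, during which the arm holds its last target. There are 200 camera calls.

## Working session

There is one attempt and no reset: what is moved stays moved. The work goes in short steps, Python scripts to look and compute and a tool call to move; the robot and the scene stay as the last step left them, time stands still between calls to the robot, and variables do not carry over. Pictures are saved under pics/ and viewed, at most 10 in all, crops included, and the job is handed in when it is done.

Besides the shell and the picture viewer there is one more tool, called by a JSON object that holds its "name" and its "arguments", one argument or row to a line. step_arm: Moves the arm, as the interface text tells. Its arguments: {"type":"object","properties":{"motion":{"type":"array","items":{"type":"object","properties":{"dr":{"type":"array","items":{"type":"number"}},"slide":{"type":"array","items":{"type":"number"}},"jaw":{"type":"number"}}}}},"required":["motion"]}

```bash
mkdir -p pics; cat > h.py <<'E'
import numpy as np, cv2
from scipy.spatial.transform import Rotation as R
from bench import arm, optics
def info(n):
    c=optics.camera_info(n); return np.array(c["camera_matrix"]),float(c["k1"]),np.array(c["view"])
def ray(n,uv):
    K,k,V=info(n); d=cv2.undistortPoints(np.array([[uv]],float),K,np.array([k,0,0,0.]))[0,0]
    C=-V[:3,:3].T@V[:3,3]; r=V[:3,:3].T@np.array([d[0],-d[1],-1]); return C,r/np.linalg.norm(r)
def onplane(n,uv,z):
    C,r=ray(n,uv); return C+r*(z-C[2])/r[2]
def tri(a,b):  # midpoint & gap of rays
    (C1,r1),(C2,r2)=ray("scene",a),ray("top",b)
    s=np.linalg.lstsq(np.c_[r1,-r2],C2-C1,rcond=None)[0]
    p,q=C1+s[0]*r1,C2+s[1]*r2; return (p+q)/2,np.linalg.norm(p-q)
def proj(n,p):
    K,k,V=info(n); c=V[:3,:3]@np.array(p,float)+V[:3,3]; x=np.array([c[0],-c[1]])/-c[2]; x=x*(1+k*(x@x))
    return K[:2,:2]@x+K[:2,2]
def pose():
    s=arm.read_state(); return np.array(s["position"]),R.from_quat(s["ee_rot"]),s
E
python3 - <<'E'
from h import *
for n in("scene","top"):
    im=optics.get_image(n); cv2.imwrite(f"pics/{n}0.png",im); cv2.imwrite(f"pics/{n}0b.png",cv2.resize(im,(800,600),interpolation=cv2.INTER_CUBIC))
    K,k,V=info(n); print(n,K.round(1).tolist(),k,"C",(-V[:3,:3].T@V[:3,3]).round(),V[:3,:3].round(2).tolist())
p,r,s=pose(); print(p,r.as_matrix().round(3).tolist(),s)
E
```

```text
scene [[448.9, 0.0, 250.2], [0.0, 448.9, 189.8], [0.0, 0.0, 1.0]] -0.00948747250740689 C [1233. -399. 1246.] [[0.62, 0.78, -0.0], [-0.63, 0.5, 0.6], [0.47, -0.37, 0.8]]
top [[375.0, 0.0, 261.4], [0.0, 375.0, 190.5], [0.0, 0.0, 1.0]] -0.011412750568954744 C [ 462.   88. 1178.] [[-0.01, -1.0, 0.02], [0.99, -0.01, 0.14], [-0.14, 0.02, 0.99]]
[ 246.55669702 -573.76273019  230.33202479] [[-0.919, -0.395, -0.001], [-0.395, 0.919, 0.002], [0.0, 0.002, -1.0]] {'clock': 0.1, 'joints': array([-9.06359834e-01,  3.85498608e-01,  6.78596773e-03, -4.12693531e-04,
       -1.19399221e+00, -2.58594198e-01]), 'joint_vel': array([ 0.00014624, -0.00180328,  0.00273113,  0.00204848, -0.00030958,
        0.00107462]), 'joint_efforts': array([-1.75054956e-03, -3.93318629e+01,  1.88927990e+01,  4.19793338e+00,
       -2.56526837e-03,  4.15856960e-06]), 'position': array([ 246.55669702, -573.76273019,  230.33202479]), 'ee_rot': array([-2.01456755e-01,  9.79496926e-01,  9.39836318e-04, -2.53207020e-04]), 'contact_force': array([0.88984929, 0.56407114, 0.14831786]), 'wrist_torque': array([-0.02600833,  0.03536607, -0.02729495]), 'grasp_force': 0.0, 'gripper_width': 85.78127100054917}
```

View pics/scene0b.png

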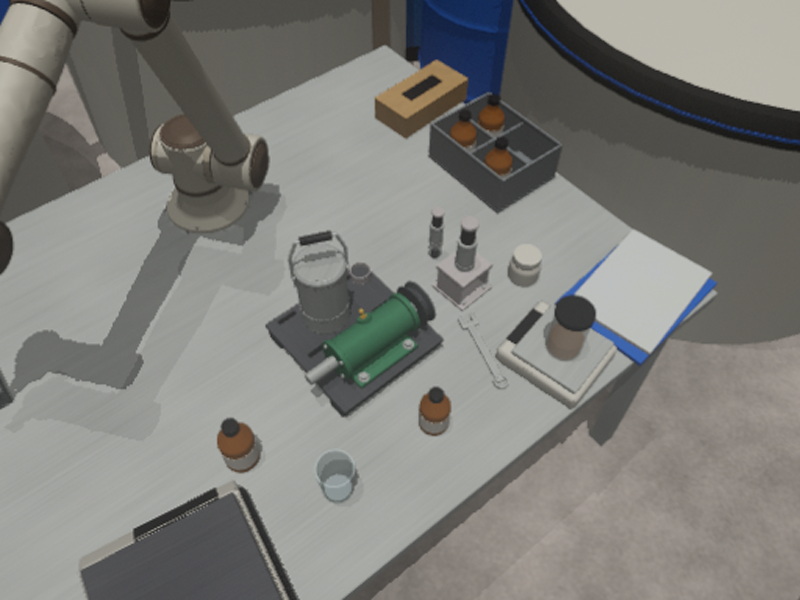

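View pics/top0b.png

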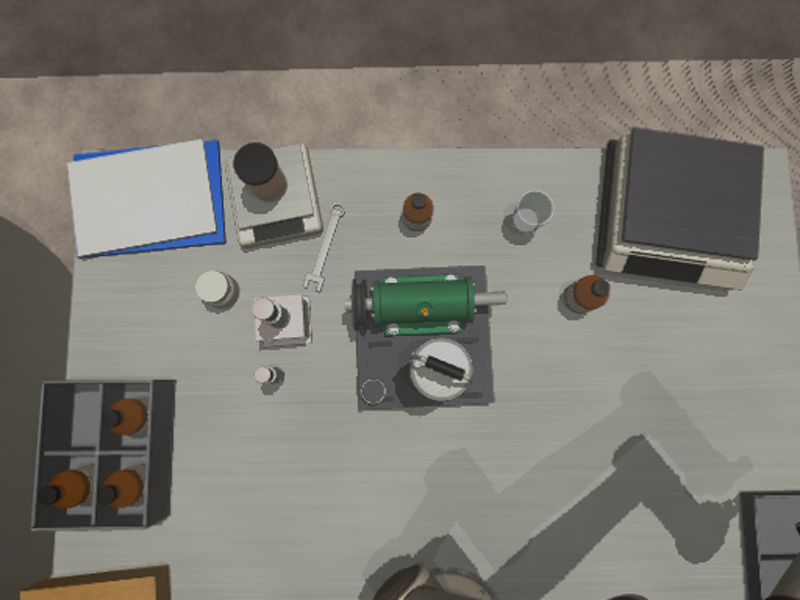

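The scene view shows the feed can at (322,285) with its black grip at (316,238), the brass nipple at (363,314), and the green spindle. At left, the bracketed gun is at (467,245) and a smaller lookalike stands free at (436,233).

The top view shows the bracketed gun at (268,312), the lookalike at (265,375), the can grip at (445,368), the nipple at (425,311), and bottle_a at (590,293).

Things that could be taken for the gun are the bracketed one and the free-standing smaller one. I choose the bracketed larger one and will check it in a close crop.

```bash
python3 - <<'E'
from h import *
a=cv2.imread("pics/scene0.png")[128:269,166:333]; b=cv2.imread("pics/top0.png")[160:269,147:333]
cv2.imwrite("pics/sc.png",cv2.resize(a,None,fx=4,fy=4,interpolation=cv2.INTER_CUBIC)); cv2.imwrite("pics/tc.png",cv2.resize(b,None,fx=4,fy=4,interpolation=cv2.INTER_CUBIC))
E
```

```text
(no output)
```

View pics/sc.png

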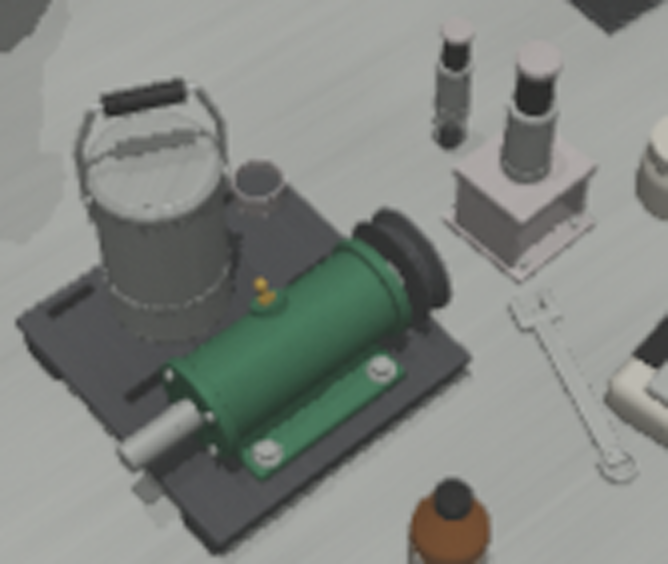

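View pics/tc.png

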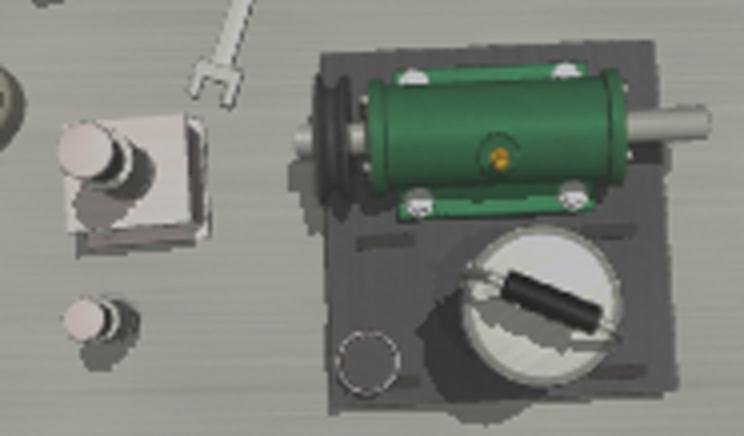

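The crops confirm the choice: the larger gun is the one in the bracket (cap at scene-crop (539,60), top-crop (88,150)), and the lookalike is thinner. The grip is at top-crop (552,302), its long axis roughly along y with a skew. The nipple is at scene-crop (262,288), top-crop (499,157).

```bash
cat > m.py <<'E'
from h import *
S,T=cv2.imread("pics/scene0.png"),cv2.imread("pics/top0.png")
S0,T0=np.array([166,128]),np.array([147,160])
n=lambda uv,o:(np.array(uv)+.5)/4-.5+o
def cen(im,m,box):
    x0,y0,x1,y1=[int(round(v)) for v in box]; mm=np.zeros(m.shape,np.uint8); mm[y0:y1,x0:x1]=m[y0:y1,x0:x1]
    k,l,st,c=cv2.connectedComponentsWithStats(mm); i=1+np.argmax(st[1:,4]); ys,xs=np.nonzero(l==i); return np.c_[xs,ys].astype(float)
def box(o,x0,y0,x1,y1): return [o[0]+x0/4,o[1]+y0/4,o[0]+x1/4,o[1]+y1/4]
dark=lambda im:(im.max(2)<60).astype(np.uint8)
def brass(im):
    h=cv2.cvtColor(im,cv2.COLOR_BGR2HSV); return ((h[...,0]>10)&(h[...,0]<32)&(h[...,1]>120)&(h[...,2]>80)).astype(np.uint8)
for nm,f,bs,bt in(("grip",dark,(90,70,200,120),(490,260,615,340)),("brass",brass,(240,265,290,320),(470,135,530,180))):
    a=cen(S,f(S),box(S0,*bs)); b=cen(T,f(T),box(T0,*bt)); print(nm,len(a),len(b),a.mean(0),b.mean(0),tri(a.mean(0),b.mean(0)))
    if nm=="grip":
        z=tri(a.mean(0),b.mean(0))[0][2]; rc=cv2.minAreaRect(b.astype(np.float32)); bx=cv2.boxPoints(rc); P=np.array([onplane("top",q,z) for q in bx]); 
        e=[P[1]-P[0],P[2]-P[1]]; e=max(e,key=np.linalg.norm); print("grip len",np.linalg.norm(e),"yaw of y axis deg",np.degrees(np.arctan2(e[1],e[0])))
    else: print(a.tolist(),b.tolist())
# gun cap top (light disc)
print("guncap",tri(n((539,60),S0),n((88,150),T0)),"decoy",tri(n((459,30),S0),n((85,320),T0)))
# stand plate corners z=38
cs=[(320,52),(654,40),(678,388),(331,412)]
P=np.array([onplane("top",n(c,T0),38) for c in cs]); print("stand",P.round(1).tolist(),P.mean(0)); 
print("scene corners",[onplane("scene",n(c,S0),38).round(1).tolist() for c in((20,322),(220,550),(470,358))])
print("bracket top",[onplane("top",n(c,T0),80).round(1).tolist() for c in((66,124),(184,116),(190,228),(68,236))])
print("can lid",onplane("top",n((543,304),T0),178+38))
print("tin",onplane("top",n((367,362),T0),64),"jar",onplane("top",[214*.64,288*.64],75),"bottle_a",onplane("top",[598*.64,288*.64],135))
# pulley etc
E
python3 m.py
```

```text
grip 48 145 [200.5625 153.5   ] [283.73793103 235.08275862] (array([480.29624794,  16.69789848, 276.97340778]), np.float64(7.197952892492462))
grip len 58.468111243215205 yaw of y axis deg -112.35675141548624
brass 13 18 [231.38461538 200.69230769] [271.61111111 199.27777778] (array([584.259933  ,  39.84529459, 137.57506613]), np.float64(3.3023578756800385))
[[230.0, 198.0], [231.0, 198.0], [230.0, 199.0], [231.0, 199.0], [231.0, 200.0], [231.0, 201.0], [232.0, 201.0], [233.0, 201.0], [231.0, 202.0], [232.0, 202.0], [233.0, 202.0], [231.0, 203.0], [232.0, 203.0]] [[271.0, 197.0], [272.0, 197.0], [270.0, 198.0], [271.0, 198.0], [272.0, 198.0], [273.0, 198.0], [270.0, 199.0], [271.0, 199.0], [272.0, 199.0], [273.0, 199.0], [270.0, 200.0], [271.0, 200.0], [272.0, 200.0], [273.0, 200.0], [271.0, 201.0], [272.0, 201.0], [273.0, 201.0], [272.0, 202.0]]
guncap (array([584.06014954, 310.62077401, 211.38498557]), np.float64(1.2870814372045065)) decoy (array([476.05342894, 325.35729229, 146.10898665]), np.float64(0.5212538225509191))
stand [[681.1, 174.5, 38.0], [688.5, -84.2, 38.0], [422.3, -94.4, 38.0], [407.7, 165.8, 38.0]] [549.88404395  40.44330135  38.        ]
scene corners [[425.5, -94.8, 38.0], [692.8, -88.6, 38.0], [679.8, 168.7, 38.0]]
bracket top [[620.6, 358.2, 80.0], [625.8, 271.5, 80.0], [543.0, 265.9, 80.0], [538.0, 354.6, 80.0]]
can lid [482.25427663  18.66686587 216.        ]
tin [444.65898501 137.69203282  64.        ] jar [640.84988576 437.36908904  75.        ] bottle_a [ 625.21633886 -274.62073292  135.        ]
```

```bash
cat > go.py <<'E'
import sys
from h import *
# usage: go.py x y z yawdeg_of_tool_y tiltdeg  (tilt: tool z from down towards +x of the yawed stand)
def Rt(yaw,tilt=0):
    y=np.array([np.cos(yaw),np.sin(yaw),0]); z=np.array([0,0,-1.]); M=np.c_[np.cross(y,z),y,z]
    return R.from_euler("z",SY)*R.from_euler("y",-tilt)*R.from_euler("z",-SY)*R.from_matrix(M)
SY=np.radians(1.9)
def go(P,Rg):
    p,r,s=pose(); print("slide",r.inv().apply(np.array(P)-p).round(1).tolist(),"dr",(np.degrees((r.inv()*Rg).as_rotvec())/8).round(3).tolist())
    print("at",p.round(1),"F",s["contact_force"].round(1),"clk",s["clock"],"w",round(s["gripper_width"],1),"j",s["joints"].round(2))
if __name__=="__main__":
    a=list(map(float,sys.argv[1:])); go(a[:3],Rt(np.radians(a[3]),np.radians(a[4])))
E
python3 - <<'E'
from m import *
print("grip2",tri(n((145,97),S0),n((552,302),T0)),onplane("top",n((552,302),T0),283),onplane("scene",n((145,97),S0),283))
for s in((230.7,198.8),(231.1,198.6)):
  print("head",tri(s,(271.9,200.2)),onplane("scene",s,143),onplane("top",(271.9,200.2),143))
E
python3 go.py 481 17 350 157.6 0
```

```text
grip 48 145 [200.5625 153.5   ] [283.73793103 235.08275862] (array([480.29624794,  16.69789848, 276.97340778]), np.float64(7.197952892492462))
grip len 58.468111243215205 yaw of y axis deg -112.35675141548624
brass 13 18 [231.38461538 200.69230769] [271.61111111 199.27777778] (array([584.259933  ,  39.84529459, 137.57506613]), np.float64(3.3023578756800385))
[[230.0, 198.0], [231.0, 198.0], [230.0, 199.0], [231.0, 199.0], [231.0, 200.0], [231.0, 201.0], [232.0, 201.0], [233.0, 201.0], [231.0, 202.0], [232.0, 202.0], [233.0, 202.0], [231.0, 203.0], [232.0, 203.0]] [[271.0, 197.0], [272.0, 197.0], [270.0, 198.0], [271.0, 198.0], [272.0, 198.0], [273.0, 198.0], [270.0, 199.0], [271.0, 199.0], [272.0, 199.0], [273.0, 199.0], [270.0, 200.0], [271.0, 200.0], [272.0, 200.0], [273.0, 200.0], [271.0, 201.0], [272.0, 201.0], [273.0, 201.0], [272.0, 202.0]]
guncap (array([584.06014954, 310.62077401, 211.38498557]), np.float64(1.2870814372045065)) decoy (array([476.05342894, 325.35729229, 146.10898665]), np.float64(0.5212538225509191))
stand [[681.1, 174.5, 38.0], [688.5, -84.2, 38.0], [422.3, -
[... 415 characters left out ...]
33886 -274.62073292  135.        ]
grip2 (array([481.54561952,  17.62414772, 284.20180157]), np.float64(1.3641681451854117)) [481.93685955  18.10870925 283.        ] [480.21342022  17.58397708 283.        ]
head (array([581.0583855 ,  39.61630744, 144.05860428]), np.float64(2.7237931546534995)) [579.72949004  38.86858259 143.        ] [581.90591502  40.72189979 143.        ]
head (array([581.3107484 ,  40.18239136, 144.76262495]), np.float64(1.464001281859348)) [579.88938512  40.25651656 143.        ] [581.90591502  40.72189979 143.        ]
slide [-448.5, 450.5, -118.8] dr [0.014, 0.005, -5.544]
at [ 246.6 -573.8  230.3] F [0.9 0.6 0.1] clk 0.1 w 85.8 j [-0.91  0.39  0.01 -0.   -1.19 -0.26]
```

{"name": "step_arm", "arguments": {
  "motion": [
    {"slide": [-20,20,-15],"dr": [0,0,-0.3],"jaw": 85},
    {"slide": [-55,55,-35],"dr": [0,0,-0.9],"jaw": 85},
    {"slide": [-95,95,-55],"dr": [0,0,-1.7],"jaw": 85},
    {"slide": [-135,135,-75],"dr": [0,0,-2.5],"jaw": 85},
    {"slide": [-175,175,-95],"dr": [0,0,-3.3],"jaw": 85},
    {"slide": [-215,215,-110],"dr": [0,0,-4.1],"jaw": 85},
    {"slide": [-256,256,-120],"dr": [0,0,-4.9],"jaw": 85},
    {"slide": [-298,298,-120],"dr": [0,0,-5.54],"jaw": 85}
  ]
}}

```text
clock: 1.1
position: [403.4, -181.0, 352.1]
ee_rot: [-0.557, 0.83, -0.001, 0.001]
contact_force: [0.9, -0.7, 0.5]
gripper_width: 85.1
grasp_force: 0.0
```

```bash
python3 go.py 481.5 17.5 350 157.6 0
```

```text
slide [-213.3, 2.9, 2.2] dr [-0.014, 0.005, 0.016]
at [ 403.4 -181.   352.1] F [ 0.9 -0.7  0.5] clk 1.1 w 85.1 j [-0.05 -0.01 -0.19  0.   -1.39 -0.34]
```

{"name": "step_arm", "arguments": {
  "motion": [
    {"slide": [-35,0,0],"dr": [0,0,0],"jaw": 85},
    {"slide": [-85,1,0],"dr": [0,0,0],"jaw": 85},
    {"slide": [-135,2,0],"dr": [0,0,0],"jaw": 85},
    {"slide": [-180,3,0],"dr": [0,0,0],"jaw": 85},
    {"slide": [-207,3,0],"dr": [0,0,0],"jaw": 85},
    {"slide": [-213,3,10],"dr": [0,0,0],"jaw": 85},
    {"slide": [-213,3,25],"dr": [0,0,0],"jaw": 85},
    {"slide": [-213,3,35],"dr": [0,0,0],"jaw": 85}
  ]
}}

```text
clock: 2.1
position: [480.4, 14.3, 314.7]
ee_rot: [-0.556, 0.831, 0.0, -0.001]
contact_force: [-0.4, -0.1, 0.2]
gripper_width: 85.6
grasp_force: 0.0
```

```bash
python3 go.py 481.5 17.5 264 157.6 0; python3 - <<'E'
from h import *
b=[]
for n,c in(("scene",(150,70,130,120)),("top",(220,185,130,120))):
    im=optics.get_image(n); x,y,w,h=c; b.append(cv2.resize(im[y:y+h,x:x+w],None,fx=3,fy=3,interpolation=cv2.INTER_CUBIC))
cv2.imwrite("pics/c1.png",np.hstack(b))
E
```

```text
slide [-3.4, 0.2, 50.7] dr [0.013, -0.009, -0.012]
at [480.4  14.3 314.7] F [-0.4 -0.1  0.2] clk 2.1 w 85.6 j [ 0.37  0.08 -0.18 -0.   -1.31 -0.76]
```

View pics/c1.png

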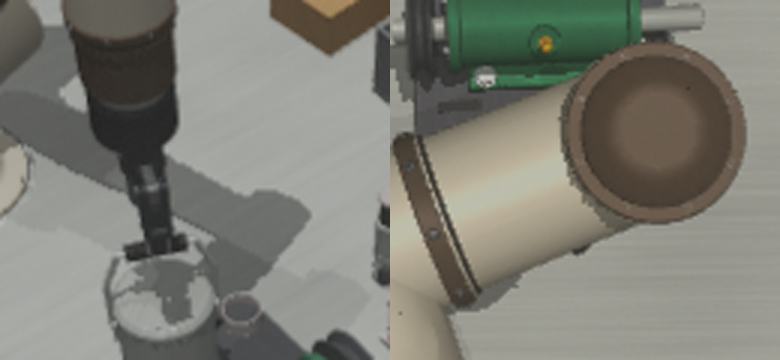

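The fingers straddle the black grip at about (155,247) in the left half, and the top view is hidden by the arm. I'll descend and close.

{"name": "step_arm", "arguments": {
  "motion": [
    {"slide": [-3,0,12],"dr": [0,0,0],"jaw": 85},
    {"slide": [-3,0,28],"dr": [0,0,0],"jaw": 85},
    {"slide": [-3,0,42],"dr": [0,0,0],"jaw": 85},
    {"slide": [-3,0,51],"dr": [0,0,0],"jaw": 85},
    {"slide": [-3,0,51],"dr": [0,0,0],"jaw": 10},
    {"slide": [-3,0,51],"dr": [0,0,0],"jaw": 10},
    {"slide": [-3,0,51],"dr": [0,0,0],"jaw": 10},
    {"slide": [-3,0,51],"dr": [0,0,0],"jaw": 10}
  ]
}}

```text
clock: 3.2
position: [482.7, 18.1, 265.9]
ee_rot: [-0.556, 0.831, -0.0, 0.0]
contact_force: [-1.8, -0.0, 2.2]
gripper_width: 16.1
grasp_force: 58.4
```

{"name": "step_arm", "arguments": {
  "motion": [
    {"slide": [0,0,0],"dr": [0,0,0],"jaw": 10},
    {"slide": [0,0,0],"dr": [0,0,0],"jaw": 10},
    {"slide": [0,0,-4],"dr": [0,0,0],"jaw": 10},
    {"slide": [0,0,-12],"dr": [0,0,0],"jaw": 10},
    {"slide": [0,0,-22],"dr": [0,0,0],"jaw": 10},
    {"slide": [0,0,-34],"dr": [0,0,0],"jaw": 10},
    {"slide": [0,0,-46],"dr": [0,0,0],"jaw": 10},
    {"slide": [0,0,-56],"dr": [0,0,0],"jaw": 10}
  ]
}}

```text
clock: 4.2
position: [482.7, 18.1, 322.4]
ee_rot: [-0.556, 0.831, -0.0, 0.0]
contact_force: [-0.8, -0.4, -6.0]
gripper_width: 16.2
grasp_force: 58.7
```

```bash
python3 go.py 420 -290 300 157.6 0
```

```text
slide [308.7, -59.6, 22.2] dr [-0.005, 0.005, -0.004]
at [482.7  18.1 322.4] F [-0.8 -0.4 -6. ] clk 4.2 w 16.2 j [ 0.37  0.08 -0.17  0.   -1.32 -0.77]
```

{"name": "step_arm", "arguments": {
  "motion": [
    {"slide": [15,-3,0],"dr": [0,0,0],"jaw": 10},
    {"slide": [45,-9,0],"dr": [0,0,0],"jaw": 10},
    {"slide": [85,-16,0],"dr": [0,0,0],"jaw": 10},
    {"slide": [130,-25,0],"dr": [0,0,0],"jaw": 10},
    {"slide": [175,-34,0],"dr": [0,0,0],"jaw": 10},
    {"slide": [220,-42,0],"dr": [0,0,0],"jaw": 10},
    {"slide": [260,-50,0],"dr": [0,0,0],"jaw": 10},
    {"slide": [288,-56,0],"dr": [0,0,0],"jaw": 10}
  ]
}}

```text
clock: 5.2
position: [422.9, -271.7, 320.9]
ee_rot: [-0.555, 0.832, 0.0, -0.001]
contact_force: [0.6, 0.4, -5.4]
gripper_width: 16.1
grasp_force: 58.7
```

{"name": "step_arm", "arguments": {
  "motion": [
    {"slide": [14,-3,3],"dr": [0,0,0],"jaw": 10},
    {"slide": [20,-4,15],"dr": [0,0,0],"jaw": 10},
    {"slide": [20,-4,32],"dr": [0,0,0],"jaw": 10},
    {"slide": [20,-4,48],"dr": [0,0,0],"jaw": 10},
    {"slide": [20,-4,62],"dr": [0,0,0],"jaw": 10},
    {"slide": [20,-4,72],"dr": [0,0,0],"jaw": 10},
    {"slide": [20,-4,80],"dr": [0,0,0],"jaw": 10},
    {"slide": [20,-4,85],"dr": [0,0,0],"jaw": 10}
  ]
}}

```text
clock: 6.2
position: [420.5, -289.5, 236.0]
ee_rot: [-0.556, 0.831, 0.0, -0.0]
contact_force: [-0.2, -1.0, -5.7]
gripper_width: 16.2
grasp_force: 58.6
```

```bash
python3 go.py 420 -290 228 157.6 0
```

```text
slide [0.6, 0.3, 8.0] dr [0.0, -0.0, -0.002]
at [ 420.5 -289.5  236. ] F [-0.2 -1.  -5.7] clk 6.2 w 16.2 j [-0.28  0.19 -0.26  0.   -1.12 -0.11]
```

Lower in small steps until the weight goes.

{"name": "step_arm", "arguments": {
  "motion": [
    {"slide": [0,0,1.5],"dr": [0,0,0],"jaw": 10},
    {"slide": [0,0,3],"dr": [0,0,0],"jaw": 10},
    {"slide": [0,0,4.5],"dr": [0,0,0],"jaw": 10},
    {"slide": [0,0,6],"dr": [0,0,0],"jaw": 10},
    {"slide": [0,0,7],"dr": [0,0,0],"jaw": 10},
    {"slide": [0,0,8],"dr": [0,0,0],"jaw": 10},
    {"slide": [0,0,8],"dr": [0,0,0],"jaw": 10},
    {"slide": [0,0,8],"dr": [0,0,0],"jaw": 10}
  ]
}}

```text
clock: 7.2
position: [420.5, -289.6, 228.3]
ee_rot: [-0.556, 0.831, -0.0, 0.0]
contact_force: [0.6, 0.7, -5.3]
gripper_width: 16.3
grasp_force: 58.6
```

{"name": "step_arm", "arguments": {
  "motion": [
    {"slide": [0,0,0.5],"dr": [0,0,0],"jaw": 10},
    {"slide": [0,0,1],"dr": [0,0,0],"jaw": 10},
    {"slide": [0,0,1.5],"dr": [0,0,0],"jaw": 10},
    {"slide": [0,0,2],"dr": [0,0,0],"jaw": 10},
    {"slide": [0,0,2],"dr": [0,0,0],"jaw": 10},
    {"slide": [0,0,2],"dr": [0,0,0],"jaw": 10},
    {"slide": [0,0,2],"dr": [0,0,0],"jaw": 10},
    {"slide": [0,0,2],"dr": [0,0,0],"jaw": 10}
  ]
}}

```text
clock: 8.2
position: [421.0, -290.0, 228.0]
ee_rot: [-0.556, 0.831, -0.001, 0.0]
contact_force: [-1.9, 1.9, 4.5]
gripper_width: 16.2
grasp_force: 59.7
```

{"name": "step_arm", "arguments": {
  "motion": [
    {"slide": [0,0,-0.5],"dr": [0,0,0],"jaw": 10},
    {"slide": [0,0,-0.5],"dr": [0,0,0],"jaw": 60},
    {"slide": [0,0,-0.5],"dr": [0,0,0],"jaw": 85},
    {"slide": [0,0,-0.5],"dr": [0,0,0],"jaw": 85},
    {"slide": [0,0,-0.5],"dr": [0,0,0],"jaw": 85},
    {"slide": [0,0,-10],"dr": [0,0,0],"jaw": 85},
    {"slide": [0,0,-35],"dr": [0,0,0],"jaw": 85},
    {"slide": [0,0,-75],"dr": [0,0,0],"jaw": 85}
  ]
}}

```text
clock: 9.2
position: [420.0, -289.4, 301.7]
ee_rot: [-0.556, 0.831, 0.001, -0.001]
contact_force: [0.5, -0.7, 0.9]
gripper_width: 85.1
grasp_force: 0.0
```

```bash
python3 go.py 583.5 311 300 180 0
```

```text
slide [-617.4, 77.9, 1.8] dr [0.017, 0.002, -2.804]
at [ 420.  -289.4  301.7] F [ 0.5 -0.7  0.9] clk 9.2 w 85.1 j [-0.28  0.14 -0.15 -0.   -1.28 -0.11]
```

{"name": "step_arm", "arguments": {
  "motion": [
    {"slide": [-20,2,-5],"dr": [0,0,0],"jaw": 85},
    {"slide": [-60,7,-8],"dr": [0,0,-0.3],"jaw": 85},
    {"slide": [-110,14,-8],"dr": [0,0,-0.7],"jaw": 85},
    {"slide": [-165,21,-8],"dr": [0,0,-1.1],"jaw": 85},
    {"slide": [-220,28,-8],"dr": [0,0,-1.5],"jaw": 85},
    {"slide": [-275,35,-8],"dr": [0,0,-1.9],"jaw": 85},
    {"slide": [-330,42,-8],"dr": [0,0,-2.3],"jaw": 85},
    {"slide": [-385,49,-8],"dr": [0,0,-2.8],"jaw": 85}
  ]
}}

```text
clock: 10.2
position: [522.5, 86.9, 310.4]
ee_rot: [0.708, -0.706, 0.0, -0.001]
contact_force: [0.9, -0.7, 0.0]
gripper_width: 85.0
grasp_force: 0.0
```

```bash
python3 go.py 583.5 311 245 180 0
```

```text
slide [-224.0, -61.4, 65.6] dr [-0.012, 0.003, 0.015]
at [522.5  86.9 310.4] F [ 0.9 -0.7  0. ] clk 10.2 w 85.0 j [ 0.47  0.17 -0.09  0.   -1.31 -0.47]
```

{"name": "step_arm", "arguments": {
  "motion": [
    {"slide": [-45,-12,0],"dr": [0,0,0],"jaw": 85},
    {"slide": [-95,-26,0],"dr": [0,0,0],"jaw": 85},
    {"slide": [-145,-40,0],"dr": [0,0,0],"jaw": 85},
    {"slide": [-190,-52,5],"dr": [0,0,0],"jaw": 85},
    {"slide": [-216,-60,15],"dr": [0,0,0],"jaw": 85},
    {"slide": [-224,-61.5,32],"dr": [0,0,0],"jaw": 85},
    {"slide": [-224,-61.5,50],"dr": [0,0,0],"jaw": 85},
    {"slide": [-224,-61.5,65],"dr": [0,0,0],"jaw": 85}
  ]
}}

```text
clock: 11.2
position: [583.4, 308.2, 243.4]
ee_rot: [-0.707, 0.707, 0.0, -0.0]
contact_force: [-0.2, 1.2, -0.1]
gripper_width: 85.1
grasp_force: 0.0
```

```bash
python3 go.py 583.5 311 162 180 0; python3 - <<'E'
from h import *
b=[]
im=optics.get_image("scene"); cv2.imwrite("pics/s2.png",im)
b=[cv2.resize(im[110:210,240:370],None,fx=3,fy=3,interpolation=cv2.INTER_CUBIC),cv2.resize(im[70:270,50:310],None,fx=1.5,fy=1.5)]
cv2.imwrite("pics/c2.png",np.hstack(b))
E
```

```text
slide [-2.8, -0.2, 81.4] dr [0.006, -0.005, -0.007]
at [583.4 308.2 243.4] F [-0.2  1.2 -0.1] clk 11.2 w 85.1 j [ 0.73  0.44  0.12 -0.   -1.26 -0.73]
```

View pics/c2.png

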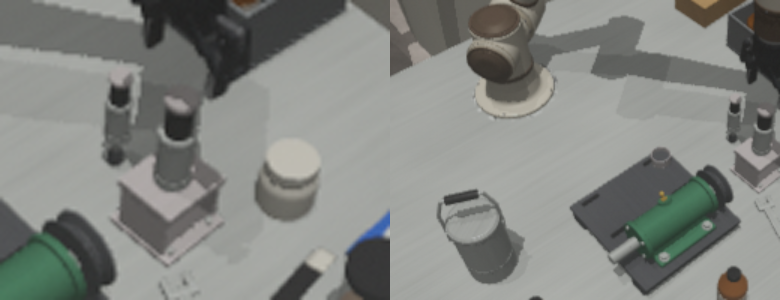

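The can stands upright beside the stand. The open fingertips, at (150,30) and (225,80), straddle the line above the gun's cap at (183,100). I'll descend.

{"name": "step_arm", "arguments": {
  "motion": [
    {"slide": [-2.5,0,10],"dr": [0,0,0],"jaw": 85},
    {"slide": [-2.5,0,25],"dr": [0,0,0],"jaw": 85},
    {"slide": [-2.5,0,42],"dr": [0,0,0],"jaw": 85},
    {"slide": [-2.5,0,58],"dr": [0,0,0],"jaw": 85},
    {"slide": [-2.5,0,70],"dr": [0,0,0],"jaw": 85},
    {"slide": [-2.5,0,78],"dr": [0,0,0],"jaw": 85},
    {"slide": [-2.5,0,81],"dr": [0,0,0],"jaw": 85},
    {"slide": [-2.5,0,81],"dr": [0,0,0],"jaw": 60}
  ]
}}

```text
clock: 12.25
position: [583.9, 311.6, 163.5]
ee_rot: [-0.707, 0.707, -0.0, 0.0]
contact_force: [0.2, 0.5, -0.2]
gripper_width: 69.7
grasp_force: 0.0
```

{"name": "step_arm", "arguments": {
  "motion": [
    {"slide": [0,0,0],"dr": [0,0,0],"jaw": 20},
    {"slide": [0,0,0],"dr": [0,0,0],"jaw": 20},
    {"slide": [0,0,0],"dr": [0,0,0],"jaw": 20},
    {"slide": [0,0,0],"dr": [0,0,0],"jaw": 20},
    {"slide": [0,0,0],"dr": [0,0,0],"jaw": 20},
    {"slide": [0,0,0],"dr": [0,0,0],"jaw": 20},
    {"slide": [0,0,-3],"dr": [0,0,0],"jaw": 20},
    {"slide": [0,0,-6],"dr": [0,0,0],"jaw": 20}
  ]
}}

```text
clock: 13.25
position: [582.5, 310.7, 167.0]
ee_rot: [-0.707, 0.708, 0.001, -0.002]
contact_force: [-0.6, -1.2, -5.0]
gripper_width: 33.0
grasp_force: 58.9
```

```bash
python3 go.py 583.5 311 250 180 0
```

```text
slide [-0.1, -0.7, -83.0] dr [0.03, -0.016, -0.009]
at [582.5 310.7 167. ] F [-0.6 -1.2 -5. ] clk 13.25 w 33.0 j [ 0.73  0.49  0.02 -0.   -1.1  -0.73]
```

{"name": "step_arm", "arguments": {
  "motion": [
    {"slide": [0,0,-8],"dr": [0,0,0],"jaw": 20},
    {"slide": [0,0,-22],"dr": [0,0,0],"jaw": 20},
    {"slide": [0,0,-38],"dr": [0,0,0],"jaw": 20},
    {"slide": [0,0,-54],"dr": [0,0,0],"jaw": 20},
    {"slide": [0,0,-70],"dr": [0,0,0],"jaw": 20},
    {"slide": [0,0,-90],"dr": [0,0,0],"jaw": 20},
    {"slide": [0,0,-115],"dr": [0,0,0],"jaw": 20},
    {"slide": [0,0,-140],"dr": [0,0,0],"jaw": 20}
  ]
}}

```text
clock: 14.25
position: [583.6, 311.4, 310.9]
ee_rot: [-0.707, 0.707, 0.0, 0.0]
contact_force: [1.0, 0.2, -5.2]
gripper_width: 33.0
grasp_force: 59.0
```

```bash
python3 - <<'E'
from go import *
N=np.array([581.2,40,144]); Rg=Rt(np.radians(181.9),np.radians(30)); nz=-Rg.as_matrix()[:,2]; print("nz",nz)
print("pre 40mm:",(N+nz*(145+40)).round(1))
go(N+nz*(144.5+40),Rg)
E
```

```text
nz [-0.49972511 -0.01657759  0.8660254 ]
pre 40mm: [488.8  36.9 304.2]
slide [274.5, 94.4, 7.0] dr [3.748, -0.061, -0.236]
at [583.6 311.4 310.9] F [ 1.   0.2 -5.2] clk 14.25 w 33.0 j [ 0.73  0.41  0.24 -0.   -1.4  -0.73]
```

{"name": "step_arm", "arguments": {
  "motion": [
    {"slide": [15,5,-8],"dr": [0.2,0,0],"jaw": 20},
    {"slide": [50,17,-20],"dr": [0.7,0,0],"jaw": 20},
    {"slide": [92,32,-25],"dr": [1.3,0,-0.1],"jaw": 20},
    {"slide": [136,47,-25],"dr": [1.9,0,-0.1],"jaw": 20},
    {"slide": [180,62,-22],"dr": [2.6,0,-0.2],"jaw": 20},
    {"slide": [222,76,-15],"dr": [3.2,-0.05,-0.2],"jaw": 20},
    {"slide": [255,87,-3],"dr": [3.6,-0.06,-0.23],"jaw": 20},
    {"slide": [274.5,94.5,7],"dr": [3.75,-0.06,-0.23],"jaw": 20}
  ]
}}

```text
clock: 15.25
position: [486.4, 34.2, 301.8]
ee_rot: [0.693, -0.673, 0.18, -0.185]
contact_force: [0.3, 0.0, -4.9]
gripper_width: 32.6
grasp_force: 59.6
```

```bash
python3 - <<'E'
from go import *
N=np.array([581.2,40,144]); Rg=Rt(np.radians(181.9),np.radians(30)); nz=-Rg.as_matrix()[:,2]
go(N+nz*(144.5+20),Rg)
p,r,s=pose(); m=p+r.apply([0,0,144.5])
b=[]
for nme,(w,h) in(("scene",(120,120)),("top",(120,120))):
    im=optics.get_image(nme); cv2.imwrite(f"pics/{nme}3.png",im)
    u=proj(nme,m); v=proj(nme,N); x,y=int(v[0])-50,int(v[1])-70; print(nme,"mouth",u.round(1),"nip",v.round(1),"crop org",x,y, "crop px mouth",((u-[x,y])*3.3).round(),"nip",((v-[x,y])*3.3).round())
    b.append(cv2.resize(im[y:y+h,x:x+w],(396,396),interpolation=cv2.INTER_CUBIC))
cv2.imwrite("pics/c3.png",np.hstack(b))
E
```

```text
slide [-2.7, -3.4, 19.6] dr [0.006, -0.02, -0.015]
at [486.4  34.2 301.8] F [ 0.3  0.  -4.9] clk 15.25 w 32.6 j [ 0.53 -0.16 -0.7   0.43 -0.61 -0.81]
scene mouth [225.3 188.2] nip [231.3 198.7] crop org 181 128 crop px mouth [146. 199.] nip [166. 233.]
top mouth [274.3 207.4] nip [272.2 200.4] crop org 222 130 crop px mouth [172. 255.] nip [166. 232.]
```

View pics/c3.png

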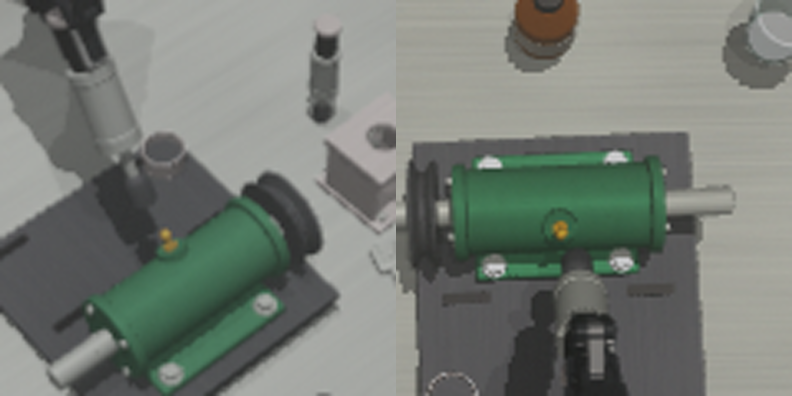

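```bash
python3 - <<'E'
from h import *
b=[]
for nme,(x,y) in(("scene",(200,145)),("top",(245,190))):
    im=cv2.imread(f"pics/{nme}3.png"); c=cv2.resize(im[y:y+60,x:x+50],(400,480),interpolation=cv2.INTER_NEAREST); b.append(cv2.convertScaleAbs(c,alpha=1.8))
cv2.imwrite("pics/c4.png",np.hstack(b))
E
```

```text
(no output)
```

View pics/c4.png

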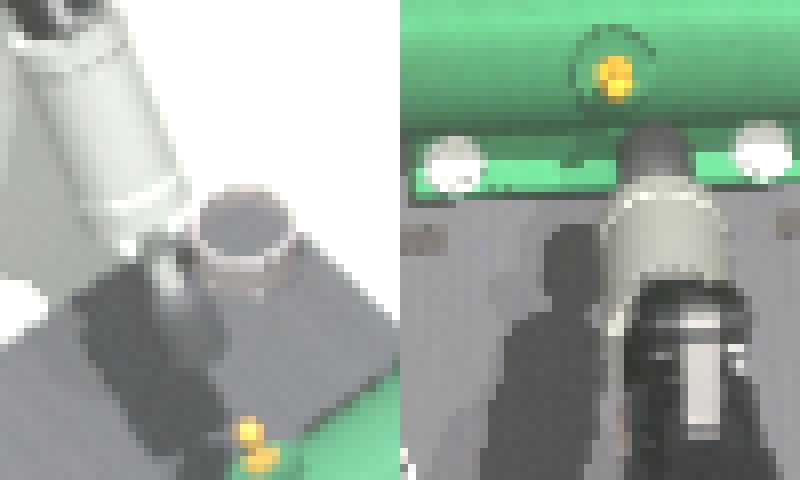

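```bash
python3 - <<'E'
from go import *
p,r,s=pose(); print("tool z",r.apply([0,0,1]).round(3))
for t in(144.5,144.5-62,144.5-100,144.5-142):
    q=p+r.apply([0,0,t]); print(t,q.round(1),"scene8",((proj("scene",q)-[200,145]+.5)*8).round(),"top8",((proj("top",q)-[245,190]+.5)*8+[400,0]).round())
print(tri((224.1,188.5),(276.2,208.5)))
N=np.array([581.2,40,144]);print("nip8",((proj("scene",N)-[200,145]+.5)*8).round(),((proj("top",N)-[245,190]+.5)*8+[400,0]).round())
E
```

```text
tool z [ 0.496  0.012 -0.868]
144.5 [557.2  35.2 175. ] scene8 [202. 351.] top8 [641. 147.]
82.5 [526.5  34.5 228.8] scene8 [143. 211.] top8 [653. 228.]
44.5 [507.7  34.  261.8] scene8 [106. 122.] top8 [662. 282.]
2.5 [486.8  33.5 298.3] scene8 [63. 20.] top8 [672. 347.]
(array([556.22530686,  32.03179887, 175.82218501]), np.float64(2.433432694200956))
nip8 [254. 434.] [621.  87.]
```

The zoom shows the coupler mouth at about (654,150) in the top half with the nipple head at (617,85). In the scene half the mouth is at (197,352) and the head at (250,430). Relative to the arm's reading, the gun sits about 2–4 mm to −y. I'll move closer with that correction and look again.

{"name": "step_arm", "arguments": {
  "motion": [
    {"slide": [-1,-1,4],"dr": [0,0,0],"jaw": 20},
    {"slide": [-2,-2,9],"dr": [0,0,0],"jaw": 20},
    {"slide": [-3.5,-2.5,15],"dr": [0,0,0],"jaw": 20},
    {"slide": [-5,-3.5,20],"dr": [0,0,0],"jaw": 20},
    {"slide": [-5.5,-3.5,24],"dr": [0,0,0],"jaw": 20},
    {"slide": [-5.5,-3.5,27],"dr": [0,0,0],"jaw": 20},
    {"slide": [-5.5,-3.5,27],"dr": [0,0,0],"jaw": 20},
    {"slide": [-5.5,-3.5,27],"dr": [0,0,0],"jaw": 20}
  ]
}}

```text
clock: 16.35
position: [505.4, 43.0, 280.9]
ee_rot: [0.694, -0.672, 0.18, -0.186]
contact_force: [0.6, 0.5, -4.8]
gripper_width: 33.2
grasp_force: 59.6
```

```bash
python3 - <<'E'
from go import *
N=np.array([581.2,40,144]); Rg=Rt(np.radians(181.9),np.radians(30)); nz=-Rg.as_matrix()[:,2]
go(N+nz*(144.5+12),Rg)
p,r,s=pose(); b=[]
f=lambda nme,q,o,k:((proj(nme,q)-o+.5)*8+[k,0]).round()
for t in(144.5,120,82.5,44.5):
    q=p+r.apply([0,0,t]); print(t,q.round(1),f("scene",q,[205,155],0),f("top",q,[245,180],400))
print("nip",f("scene",N,[205,155],0),f("top",N,[245,180],400))
for nme,(x,y) in(("scene",(205,155)),("top",(245,180))):
    im=optics.get_image(nme); cv2.imwrite(f"pics/{nme}5.png",im); c=cv2.resize(im[y:y+60,x:x+50],(400,480),interpolation=cv2.INTER_NEAREST); b.append(cv2.convertScaleAbs(c,alpha=1.8))
cv2.imwrite("pics/c5.png",np.hstack(b))
E
```

```text
slide [5.5, 3.0, -0.2] dr [-0.003, -0.004, -0.005]
at [505.4  43.  280.9] F [ 0.6  0.5 -4.8] clk 16.35 w 33.2 j [ 0.51 -0.1  -0.72  0.48 -0.53 -0.84]
144.5 [577.7  45.3 155.8] [219. 323.] [608. 174.]
120 [565.5  44.9 177. ] [196. 269.] [612. 203.]
82.5 [546.7  44.3 209.4] [160. 184.] [619. 250.]
44.5 [527.7  43.7 242.3] [123.  97.] [626. 301.]
nip [214. 354.] [621. 167.]
```

View pics/c5.png

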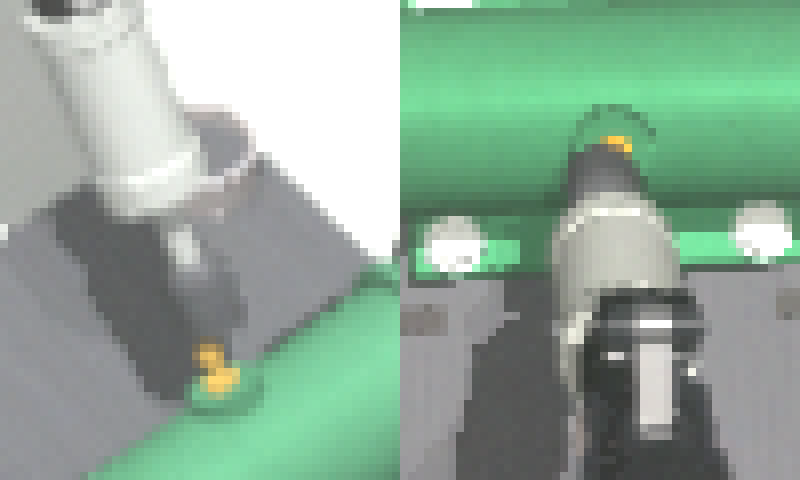

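Settled now: the predicted mouth (scene (219,323), top (608,174)) agrees with the pictured coupler end (about (215,322) and (606,168)). The nipple head is seen at scene (210,355), just below. So the earlier offset was only arm settling, and I can return to the axis and advance.

{"name": "step_arm", "arguments": {
  "motion": [
    {"slide": [2,1,0],"dr": [0,0,0],"jaw": 20},
    {"slide": [4.5,2.5,0],"dr": [0,0,0],"jaw": 20},
    {"slide": [5.5,3,0],"dr": [0,0,0],"jaw": 20},
    {"slide": [5.5,3,0],"dr": [0,0,0],"jaw": 20},
    {"slide": [5.5,3,2],"dr": [0,0,0],"jaw": 20},
    {"slide": [5.5,3,4],"dr": [0,0,0],"jaw": 20},
    {"slide": [5.5,3,5],"dr": [0,0,0],"jaw": 20},
    {"slide": [5.5,3,5],"dr": [0,0,0],"jaw": 20}
  ]
}}

```text
clock: 17.45
position: [505.5, 37.5, 274.6]
ee_rot: [0.694, -0.672, 0.18, -0.186]
contact_force: [-0.7, 0.1, -4.4]
gripper_width: 32.9
grasp_force: 59.6
```

```bash
cat > st.py <<'E'
from go import *
N=np.array([581.2,40,144]); Rg=Rt(np.radians(181.9),np.radians(30)); nz=-Rg.as_matrix()[:,2]
go(N+nz*(144.5-11),Rg)
p,r,s=pose(); m=p+r.apply([0,0,144.5]); d=r.inv().apply(N-m); print("head in mouth frame (tool axes)",d.round(1),"F tool",r.inv().apply(s["contact_force"]).round(1),"T",s["wrist_torque"].round(2))
E
python3 st.py
```

```text
slide [0.0, -0.3, 17.5] dr [0.003, -0.006, -0.004]
at [505.5  37.5 274.6] F [-0.7  0.1 -4.4] clk 17.45 w 32.9 j [ 0.5  -0.1  -0.73  0.48 -0.51 -0.84]
head in mouth frame (tool axes) [-0.1 -0.4  6.5] F tool [-0.2  2.8  3.5] T [-0.08  1.86  0.01]
```

{"name": "step_arm", "arguments": {
  "motion": [
    {"slide": [0,0,2],"dr": [0,0,0],"jaw": 20},
    {"slide": [0,0,4],"dr": [0,0,0],"jaw": 20},
    {"slide": [0,0,6],"dr": [0,0,0],"jaw": 20},
    {"slide": [0,0,8],"dr": [0,0,0],"jaw": 20},
    {"slide": [0,0,10],"dr": [0,0,0],"jaw": 20},
    {"slide": [0,0,11],"dr": [0,0,0],"jaw": 20},
    {"slide": [0,0,12],"dr": [0,0,0],"jaw": 20},
    {"slide": [0,0,12],"dr": [0,0,0],"jaw": 20}
  ]
}}

```text
clock: 18.45
position: [511.6, 37.9, 264.2]
ee_rot: [0.694, -0.672, 0.18, -0.186]
contact_force: [-0.2, 1.3, -3.9]
gripper_width: 32.8
grasp_force: 59.7
```

```bash
python3 st.py
```

```text
slide [0.2, -0.2, 5.4] dr [0.0, -0.002, -0.004]
at [511.6  37.9 264.2] F [-0.2  1.3 -3.9] clk 18.45 w 32.8 j [ 0.49 -0.07 -0.74  0.5  -0.47 -0.85]
head in mouth frame (tool axes) [ 0.1 -0.2 -5.6] F tool [-1.3  2.1  3.3] T [-0.06  1.25  0.  ]
```

{"name": "step_arm", "arguments": {
  "motion": [
    {"slide": [0,0,1],"dr": [0,0,0],"jaw": 20},
    {"slide": [0,0,2],"dr": [0,0,0],"jaw": 20},
    {"slide": [0,0,3],"dr": [0,0,0],"jaw": 20},
    {"slide": [0,0,4],"dr": [0,0,0],"jaw": 20},
    {"slide": [0,0,5],"dr": [0,0,0],"jaw": 20},
    {"slide": [0,0,6],"dr": [0,0,0],"jaw": 20},
    {"slide": [0,0,7],"dr": [0,0,0],"jaw": 20},
    {"slide": [0,0,7],"dr": [0,0,0],"jaw": 20}
  ]
}}

```text
clock: 19.45
position: [515.1, 37.8, 259.5]
ee_rot: [0.694, -0.672, 0.181, -0.186]
contact_force: [-5.7, -0.2, 3.7]
gripper_width: 32.8
grasp_force: 59.3
```

```bash
python3 st.py
```

```text
slide [-0.0, 0.5, -0.4] dr [-0.012, -0.004, -0.006]
at [515.1  37.8 259.5] F [-5.7 -0.2  3.7] clk 19.45 w 32.8 j [ 0.48 -0.06 -0.75  0.52 -0.45 -0.86]
head in mouth frame (tool axes) [ -0.1   0.7 -11.4] F tool [-0.   3.1 -6. ] T [-0.07  2.23 -0.01]
```

{"name": "step_arm", "arguments": {
  "motion": [
    {"slide": [0,0,1.5],"dr": [0,0,0],"jaw": 20},
    {"slide": [0,0,3],"dr": [0,0,0],"jaw": 20},
    {"slide": [0,0,4.5],"dr": [0,0,0],"jaw": 20},
    {"slide": [0,0,6],"dr": [0,0,0],"jaw": 20},
    {"slide": [0,0,7.5],"dr": [0,0,0],"jaw": 20},
    {"slide": [0,0,9],"dr": [0,0,0],"jaw": 20},
    {"slide": [0,0,10],"dr": [0,0,0],"jaw": 20},
    {"slide": [0,0,10],"dr": [0,0,0],"jaw": 20}
  ]
}}

```text
clock: 20.45
position: [520.1, 37.8, 251.5]
ee_rot: [0.694, -0.672, 0.181, -0.187]
contact_force: [-8.2, -0.7, 5.6]
gripper_width: 33.0
grasp_force: 59.1
```

```bash
python3 st.py
```

```text
slide [-0.1, 0.8, -9.9] dr [-0.018, -0.005, -0.006]
at [520.1  37.8 251.5] F [-8.2 -0.7  5.6] clk 20.45 w 33.0 j [ 0.47 -0.05 -0.76  0.54 -0.42 -0.88]
head in mouth frame (tool axes) [ -0.2   1.1 -20.9] F tool [ 0.5  4.3 -9. ] T [-0.06  2.55 -0.  ]
```

{"name": "step_arm", "arguments": {
  "motion": [
    {"slide": [0,0,1],"dr": [0,0,0],"jaw": 20},
    {"slide": [0,0,2],"dr": [0,0,0],"jaw": 20},
    {"slide": [0,0,3],"dr": [0,0,0],"jaw": 20},
    {"slide": [0,0,4],"dr": [0,0,0],"jaw": 20},
    {"slide": [0,0,5],"dr": [0,0,0],"jaw": 20},
    {"slide": [0,0,6],"dr": [0,0,0],"jaw": 20},
    {"slide": [0,0,6],"dr": [0,0,0],"jaw": 20},
    {"slide": [0,0,6],"dr": [0,0,0],"jaw": 20}
  ]
}}

```text
clock: 21.45
position: [523.5, 37.8, 248.5]
ee_rot: [0.693, -0.671, 0.182, -0.188]
contact_force: [-16.7, -0.4, 16.2]
gripper_width: 32.8
grasp_force: 58.3
```

```bash
python3 st.py
```

```text
slide [-0.2, 2.2, -14.1] dr [-0.042, -0.005, -0.007]
at [523.5  37.8 248.5] F [-16.7  -0.4  16.2] clk 21.45 w 32.8 j [ 0.46 -0.04 -0.77  0.56 -0.4  -0.9 ]
head in mouth frame (tool axes) [ -0.3   3.  -25.1] F tool [ -0.1   6.3 -22.4] T [-0.12  3.49  0.04]
```

{"name": "step_arm", "arguments": {
  "motion": [
    {"slide": [0,0,0],"dr": [0,0,0],"jaw": 20},
    {"slide": [0,0,0],"dr": [0,0,0],"jaw": 20},
    {"slide": [0,0,0],"dr": [0,0,0],"jaw": 20},
    {"slide": [0,0,0],"dr": [0,0,0],"jaw": 20},
    {"slide": [0,0,0],"dr": [0,0,0],"jaw": 20},
    {"slide": [0,0,0],"dr": [0,0,0],"jaw": 20},
    {"slide": [0,0,0],"dr": [0,0,0],"jaw": 20},
    {"slide": [0,0,0],"dr": [0,0,0],"jaw": 20}
  ]
}}

```text
clock: 22.45
position: [523.5, 37.8, 248.5]
ee_rot: [0.693, -0.671, 0.182, -0.188]
contact_force: [-16.7, -0.4, 16.8]
gripper_width: 32.9
grasp_force: 58.3
```

```bash
python3 - <<'E'
from h import *
b=[]
for nme,(x,y) in(("scene",(100,120)),("top",(210,150))):
    im=optics.get_image(nme); b.append(cv2.resize(im[y:y+110,x:x+130],(390,330),interpolation=cv2.INTER_CUBIC))
cv2.imwrite("pics/c6.png",np.hstack(b))
E
python3 st.py
```

```text
slide [-0.2, 2.1, -14.1] dr [-0.041, -0.005, -0.007]
at [523.5  37.8 248.5] F [-17.4  -0.5  15.8] clk 22.55 w 33.1 j [ 0.46 -0.04 -0.77  0.56 -0.4  -0.9 ]
head in mouth frame (tool axes) [ -0.3   2.9 -25.1] F tool [ -0.    7.  -22.5] T [-0.12  3.44  0.03]
```

View pics/c6.png

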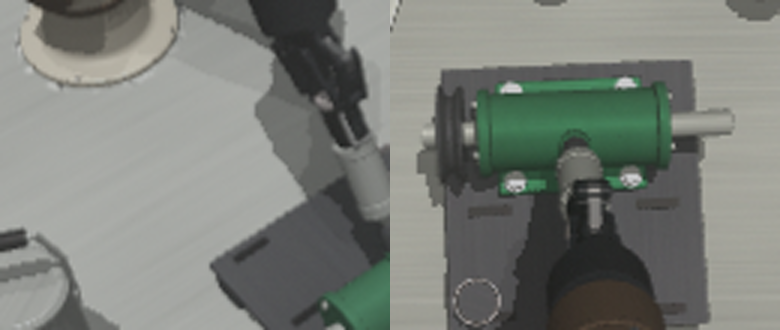

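The coupler sits on the nipple at (575,145) in the top half, the force is steady, and the can stands at lower left. I'm handing it in.

```bash
python3 -c "
from bench import arm; print(arm.job_done())"
```

```text
the job is handed in; nothing more can be done
None
```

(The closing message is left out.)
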